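Set the grinder's work rest with the thumb wheel

TASK

The grinder is switched off and its work rest stands too far from the stone. With a fingertip, press lightly on top of the knurled adjuster wheel and roll it towards the stone, stroke after stroke, until the rest's brass pointer stands in the gauge mark, the space between the two ribs on the gauge plate; do not let the rest run on into the stone. Do not pinch the wheel or push the rest itself, pick nothing up, leave the things lying around where they are, and finish with the hand clear.

Things in the scene. Friction and masses are not known exactly. Their poses are not given: they have to be found in the camera images.
- grinder: Bench grinder bolted to the bench. Origin on the bench top under the adjuster wheel; its -y points level from that wheel to the stone (the way the rest closes), x runs along the axles, z up. In mm: base 100 x 400 x 15; stone 150 across, 25 thick, centre (0, -268, 105), guard top 192 high; motor x 45 to 195 beside the stone; gauge plate x 40 to 90, y -200 to -80, top 68 high.
- wheel: Knurled steel adjuster wheel, 70 mm across, 30 wide, upright in a slot between two cheeks (54 mm over both, 60 long, tops 80 mm above bench). Origin on the axle (x, level); y, z turn with it. Wheel and rest share a sprung bed: from about 4 N it sinks 1 mm per 1.5 N, to a stop at 6 mm. More than 25 N harms it. Friction about 1 N at the rim, no detents; stays where it is left.
- wheel_top (a point): Fixed point: top of the unpressed wheel's rim, mid width, 95 mm above the bench; axes as the grinder's. Rolling the wheel's top towards the stone (grinder's -y) closes the rest 8 mm per radian, that is 0.23 mm per mm of rim; rolling it back opens the rest.
- rest: The work rest: steel block on slide ways, post and a 70 x 64 mm table 105 mm above the bench, between adjuster wheel and stone, with a brass pointer 4 mm wide at its side. Origin under its middle, 18 mm above the bench; axes those of the grinder. With the rest fully open, the edge of its table nearest the wheel is 81 mm from the wheel's centre. Not to be touched.
- pointer (a point): End of the brass pointer, 78 mm above the bench; it moves with the rest. At the start it is about 23 to 42 mm short of the mark (further from the stone, grinder's +y); with it in the middle of the mark the rest stands 6 mm from the stone.
- mark (a point): Middle of the gauge mark, level with the pointer: the 9 mm clear space between two dark ribs (each 5 x 24 x 12 mm) on the aluminium gauge plate. Its axes are those of the grinder: its -y points towards the stone.
- blank: Loose flat steel blade blank, about 190 x 34 x 8 mm (with a narrow tang at its +y end), lying on the bench; origin under the middle of its broad part. Bystander.
- spanner: Loose steel spanner, 160 mm long, along its x, lying on the bench; origin under its middle. Bystander.
- jar: Loose amber glass jar with a lid, 56 mm across, 70 mm tall, upright; origin under its middle. Bystander.

How it is judged:
By the outcome, as a careful person would: the job done as asked, in the order asked, and still so for the second after the job is handed in, with the robot touching nothing.
It also fails if it takes over 61 s, if anything falls off the work surface, if the arm or the gripper's body presses on something with over 40 N, if the wrist force passes 120 N, or if a joint passes its speed limit or range.

ROBOT

A 7-joint arm with a two-finger parallel gripper is mounted at the origin on the work surface. World frame = base frame: x ahead of the robot, y to its left, z up, the work surface at z = 0. Lengths are in mm, angles in rad, forces in N, time in s.
With the tool pointing down it reaches from about 425 to 1025 mm from the base axis. Payload 9.4 kg.
Tool frame: the origin (TCP) lies on the centre line of the jaws, within the pads' length; the fingertips stand 11 mm ahead of it and the grasp point (between the pads) lies 8 mm behind it (env.tip_extent is the distance from the TCP to the fingertips, in mm); x points along the fingers, y is the direction in which the jaws open and shut, and the axes are right-handed (so a half turn about x gives the same grasp; the last joint's range is limited). The gripper opens to 85 mm and grips with 20 to 120 N. Pads are 22 mm wide; open, the fingers measure 114 mm over their backs; the gripper's body (76 mm by 85 mm) begins 54 mm behind the grasp point. The pads swing forward as they close: fully open they stand 13 mm farther back than shut.
Start: joints at [1.09, 0.599, -0.003, 1.599, 0.002, 0.943, -0.08], TCP at [284.855, -666.695, 242.275] pointing down, gripper open.
Joint ranges: [-2.57, 2.57], [-0.35, 1.97], [-1.29, 1.29], [0.11, 2.56], [-1.05, 4.19], [0.11, 1.86], [-2.63, 2.63]. Speed limits (rad/s): [2.22, 2.22, 3.01, 3.01, 3.14, 3.14, 3.14].

INTERFACE

Orientations are given as a rotation vector (axis times angle).
In Python, from rig import env, eyes gives the robot as it stands.
- The arm moves only by the shell command python3 -m handwheel 'ROWS' [FORCE]. ROWS is a JSON object of lists of equal length, an entry for each row: "rot": the turn, a rotation vector about the world's x, y, z in degrees, a list of three; "linear": the shift along the world's x, y, z in mm, a list of three; "hand": the finger opening in mm, from 0 to 85.4. A call has 1 to 20 rows; each row is the pose to reach, as a shift and turn from the pose commanded when the call began; what a row does not reach only later rows make up. A row lasts 1/8 s, in which the tool goes at most 62.5 mm and 10.7 degrees, less where a joint would pass 70% of its speed; a pose out of reach is approached as far as the arm can. A call with a gripper value outside its range is refused whole. The fingers move at their own pace and stop on an object; FORCE is the grip in N (left out, the last holds). Time passes only in rows, so rows that repeat a pose let the fingers close. It gives the time, the measured TCP pose, the force and the opening at its end, in the units of the state.
- env.get_state(): the state, without advancing time (a new reading comes with each control period).
- eyes.read_camera(name): name is "side" or "top"; returns (picture, depth): 420x560x3 uint8, red, green, blue; 420x560 float32, mm along the optical axis (not along the pixel's ray), 0 where there is no reading.
- eyes.camera_model(name): a dict with "camera_matrix" (3x3 intrinsics, pixels), "dist" ([k1, k2, p1, p2, k3] as OpenCV has them; the pictures are not rectified), "R" (3x3) and "t" (3): a world point X has camera coordinates R X + t. Camera axes: x right, y down, z forward; pixel columns grow to the right and rows downward; lengths in mm; the calibration is good to about 2 mm. A picture is of the moment at which its call begins. camera_model takes no time and is no camera call.
- env.hand_in(): hands the job in, once; it reports no verdict.
The state is a dict: "t": time; "qpos": joint angles; "joint_velocities": joint speeds; "effort": joint torques, N m; "tcp_pos": TCP position; "eef_rot": TCP orientation; "contact_force": force on the tool from outside, world axes, zero at the start; "ft_torque": the same for the moment, N m; "gripper_width": finger opening in mm.
Only numpy, scipy, OpenCV 4.12 (cv2) and the standard library are available. Lean on these libraries where they do the work, as an engineer would, in place of code of your own. Each camera call takes 0.05 s, during which the arm holds its last target.

## Working session

There is one attempt and no reset: what is moved stays moved. The work goes in short steps, Python scripts to look and compute and a shell command to move; the robot and the scene stay as the last step left them, time stands still between calls to the robot, and variables do not carry over. Pictures are saved under pics/ and viewed, and the job is handed in when it is done.

```bash
ls; mkdir -p pics; python3 - <<'E'
from rig import env, eyes
import cv2,numpy as np
s=env.get_state(); print({k:np.round(v,3).tolist() for k,v in s.items()}, env.tip_extent)
for n in("side","top"):
    p,d=eyes.read_camera(n); cv2.imwrite(f"pics/{n}0.png",p[:,:,::-1]); np.save(f"pics/{n}0.npy",d)
    m=eyes.camera_model(n); print(n,{k:np.round(v,3).tolist() for k,v in m.items()})
E
```

```text
pics
{'t': 0.0, 'qpos': [1.09, 0.6, -0.003, 1.6, 0.002, 0.943, -0.08], 'joint_velocities': [-0.0, -0.002, 0.0, 0.001, -0.0, 0.002, 0.001], 'effort': [-0.0, -77.646, 1.565, -25.801, 0.012, 0.009, 0.0], 'tcp_pos': [284.683, -666.26, 241.414], 'eef_rot': [1.999, 0.411, -2.0], 'contact_force': [0.307, -0.803, 0.36], 'ft_torque': [-0.053, 0.025, 0.009], 'gripper_width': 85.24} 11.0
side {'camera_matrix': [[384.937, 0.0, 284.002], [0.0, 384.937, 204.617], [0.0, 0.0, 1.0]], 'dist': [-0.053, 0.0, 0.0, 0.0, 0.0], 'R': [[-0.877, -0.48, -0.019], [-0.278, 0.539, -0.795], [0.392, -0.692, -0.606]], 't': [540.511, 198.484, 553.776]}
top {'camera_matrix': [[500.716, 0.0, 286.515], [0.0, 500.716, 197.01], [0.0, 0.0, 1.0]], 'dist': [0.026, 0.0, 0.0, 0.0, 0.0], 'R': [[-0.007, -1.0, 0.004], [-0.978, 0.006, -0.206], [0.206, -0.006, -0.978]], 't': [101.612, 579.566, 665.942]}
```

View pics/side0.png

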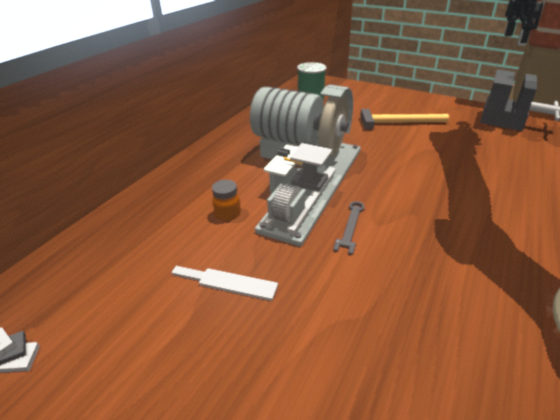

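View pics/top0.png

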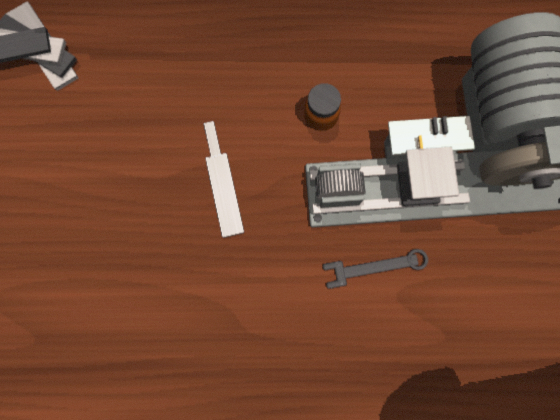

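Side view: the grinder is upper centre with its wheel near (283,203). Top view: wheel at (341,183), pointer about (421,142), ribs about (440,126), spanner at (375,267), jar at (323,105). I'll enlarge and localise.

```bash
cat > h.py <<'E'
import cv2,numpy as np
from rig import env,eyes
def crop(p,x0,y0,x1,y1,k,name):
    c=cv2.resize(p[y0:y1,x0:x1,::-1],None,fx=k,fy=k,interpolation=cv2.INTER_CUBIC); cv2.imwrite(name,c)
def ray(n,u,v):
    m=eyes.camera_model(n); K=np.array(m['camera_matrix']);D=np.array(m['dist']);R=np.array(m['R']);t=np.array(m['t'])
    q=cv2.undistortPoints(np.array([[[u,v]]],float),K,D)[0,0]
    return -R.T@t, R.T@np.array([q[0],q[1],1.])
def at_z(n,u,v,z):
    o,d=ray(n,u,v); return o+d*(z-o[2])/d[2]
def at_d(n,u,v,dep):
    o,d=ray(n,u,v); return o+d*dep
def proj(n,X):
    m=eyes.camera_model(n); R=np.array(m['R']);t=np.array(m['t'])
    return cv2.projectPoints(np.atleast_2d(np.array(X,float)),cv2.Rodrigues(R)[0],t,np.array(m['camera_matrix']),np.array(m['dist']))[0][:,0]
E
python3 - <<'E'
from h import *
p=cv2.imread('pics/top0.png')[:,:,::-1]
crop(p,295,100,495,240,4,'pics/top0c.png')
p=cv2.imread('pics/side0.png')[:,:,::-1]
crop(p,230,80,370,250,4,'pics/side0c.png')
cv2.imwrite('pics/side0c.png',cv2.resize(cv2.imread('pics/side0c.png'),(490,595)))
d=np.load('pics/top0.npy')
for v in range(170,200,4): print(v,[np.round(at_d('top',u,v,d[v,u])).astype(int).tolist() for u in (325,341,357)])
E
```

```text
170 [[615, 43, 81], [610, 22, 97], [613, -2, 85]]
174 [[607, 43, 87], [605, 22, 95], [607, -2, 86]]
178 [[602, 44, 87], [599, 22, 98], [602, -2, 86]]
182 [[596, 44, 86], [594, 22, 95], [595, -1, 89]]
186 [[591, 44, 84], [588, 22, 94], [590, -1, 87]]
190 [[584, 44, 87], [582, 22, 94], [583, 0, 90]]
194 [[580, 43, 80], [582, 20, 72], [583, -4, 64]]
198 [[574, 44, 79], [575, 21, 77], [574, -2, 80]]
```

View pics/top0c.png

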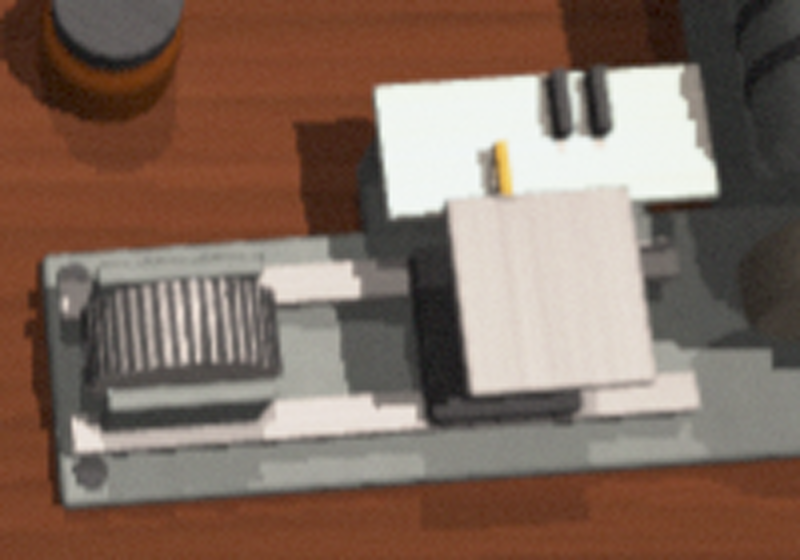

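View pics/side0c.png

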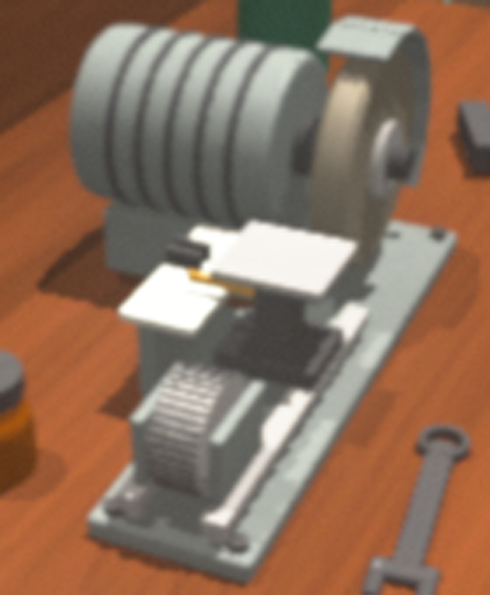

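```bash
cat >> h.py <<'E'
def tc(x,y,z,ox=295,oy=100,k=4): return at_z('top',ox+(x+.5)/k-.5,oy+(y+.5)/k-.5,z)
E
python3 - <<'E'
from h import *
def yaw(a,b): e=b-a; return np.degrees(np.arctan2(e[1],e[0]))
B=[tc(65,505,15),tc(42,258,15),tc(800,458,15)]
print('base',np.round(B,1).tolist(),yaw(B[0],B[1])-90,yaw(B[0],B[2]))
T=[tc(*c,105) for c in ((447,203),(625,188),(655,380),(470,392))]
print('table',np.round(T,1).tolist(),[yaw(T[0],T[1]),yaw(T[3],T[2]),yaw(T[3],T[0]),yaw(T[2],T[1])])
P=[tc(*c,68) for c in ((375,87),(697,65),(717,192),(390,217))]
print('plate',np.round(P,1).tolist(),[yaw(P[0],P[1]),yaw(P[3],P[2])])
W=[tc(*c,88) for c in ((92,300),(265,275),(278,375),(97,388))]
print('wheel top',tc(183,283,95),tc(190,378,95))
print('rib',tc(557,72,80),tc(563,136,80),tc(598,68,80),tc(603,132,80))
print('ptr',tc(500,143,78))
E
```

```text
base [[544.6, 60.6, 15.0], [642.1, 68.0, 15.0], [561.1, -220.2, 15.0]] -85.71139597330101 -86.6425018988127
table [[635.8, -68.5, 105.0], [640.7, -130.3, 105.0], [572.6, -135.5, 105.0], [568.9, -72.6, 105.0]] [np.float64(-85.40673427639635), np.float64(-86.57034137990797), np.float64(3.4635083233740653), np.float64(4.2931220990608665)]
plate [[692.1, -53.8, 68.0], [699.7, -173.2, 68.0], [650.6, -176.6, 68.0], [642.0, -56.9, 68.0]] [np.float64(-86.33481895542639), np.float64(-85.87094173946197)]
wheel top [610.40106377  22.50436343  95.        ] [576.49233689  21.07791693  95.        ]
rib [ 692.85100812 -117.60347399   80.        ] [ 668.40402916 -118.1587887    80.        ] [ 694.26700986 -132.58173665   80.        ] [ 669.80892197 -132.67640186   80.        ]
ptr [666.60513958 -95.85116141  78.        ]
```

```bash
python3 - <<'E'
from h import *
from scipy.spatial.transform import Rotation as R
s=env.get_state(); M=R.from_rotvec(s['eef_rot']).as_matrix(); print(np.round(M,3))
for n in('top','side'): print(ray(n,280,200)[0])
O=np.array([596.7,20.1,0]);a=np.radians(3.9);G=np.array([[np.cos(a),-np.sin(a),0],[np.sin(a),np.cos(a),0],[0,0,1]])
for X in [(0,0,95),(0,-30,80),(70,-120,78),(84,-150.7,80)]: 
    w=O+G@np.array(X,float); print(X,w.round(1),proj('top',w),proj('side',w))
E
```

```text
[[-0.001  0.393 -0.92 ]
 [ 0.001 -0.92  -0.393]
 [-1.    -0.001  0.   ]]
[430.49202154 101.80954404 770.72155462]
[312.23970643 536.02233587 503.39049443]
(0, 0, 95) [596.7  20.1  95. ] [[342.39279097 179.90641145]] [[287.10154206 187.35394692]]
(0, -30, 80) [598.7  -9.8  80. ] [[362.237245   180.91261066]] [[293.60113681 185.61070439]]
(70, -120, 78) [674.7 -94.9  78. ] [[418.60563548 130.0670642 ]] [[280.71963453 157.6302969 ]]
(84, -150.7, 80) [ 690.8 -124.5   80. ] [[438.74825531 118.95209205]] [[280.87520167 149.21319755]]
```

```bash
python3 -m handwheel '{"linear":[[8,25,8],[24,80,20],[40,135,35],[56,190,40],[72,245,40],[90,300,40],[106,355,40],[122,410,40],[138,465,40],[155,515,40],[185,560,40],[217,605,30],[250,645,10],[280,680,-20],[300,700,-50],[309,707,-80],[309,707,-80],[309,707,-80]],"rot":[[0,0,-3],[0,0,-8],[0,0,-13],[0,0,-19],[0,0,-19],[0,0,-19],[0,0,-19],[0,0,-19],[0,0,-19],[0,0,-19],[0,0,-19],[0,0,-19],[0,0,-19],[0,0,-19],[0,0,-19],[0,0,-19],[0,0,-19],[0,0,-19]],"hand":[0,0,0,0,0,0,0,0,0,0,0,0,0,0,0,0,0,0]}' 20
python3 - <<'E'
from h import *
p,d=eyes.read_camera('top'); cv2.imwrite('pics/t1.png',p[:,:,::-1])
p,d=eyes.read_camera('side'); cv2.imwrite('pics/s1.png',p[:,:,::-1]); crop(p,180,60,400,250,3,'pics/s1c.png')
E
```

```text
t: 2.35
tcp_pos: [593.6, 39.7, 163.0]
eef_rot: [2.185, 0.078, -2.185]
contact_force: [-0.4, -1.4, 0.6]
gripper_width: -0.2
```

View pics/t1.png

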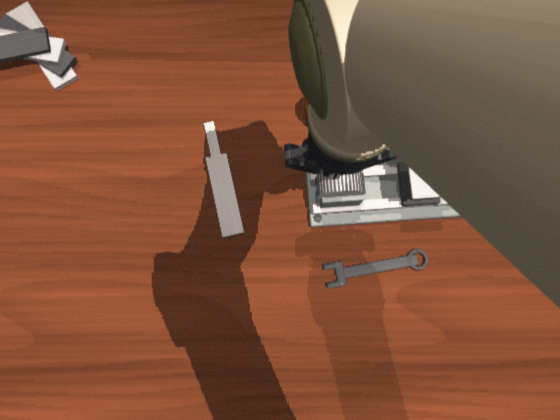

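View pics/s1c.png

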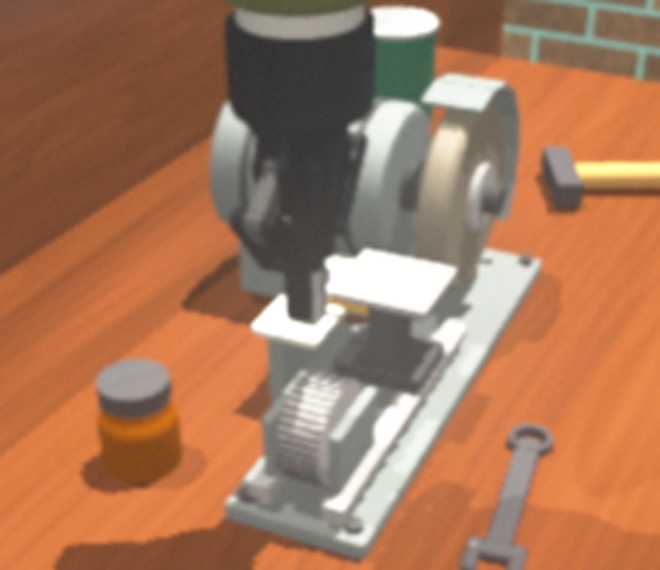

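The top view is blocked by the forearm; the side view shows the shut fingertip above the wheel, at crop (308,300). Next is a gentle touch to check height and force.

```bash
python3 -m handwheel '{"linear":[[1,-4,-25],[1,-4,-45],[1,-4,-54],[1,-4,-57],[1,-4,-58.5],[1,-4,-58.5]],"rot":[[0,0,0],[0,0,0],[0,0,0],[0,0,0],[0,0,0],[0,0,0]],"hand":[0,0,0,0,0,0]}'

```

```text
t: 3.2
tcp_pos: [595.2, 36.4, 104.6]
eef_rot: [2.186, 0.079, -2.184]
contact_force: [-1.3, 0.5, 3.9]
gripper_width: -0.0
```

```bash
python3 -m handwheel '{"linear":[[0,0,-1.5],[0,0,-3],[0,0,-3],[0.3,-4,-3],[0.6,-8,-3],[0.9,-13,-3],[1.2,-18,-3]],"rot":[[0,0,0],[0,0,0],[0,0,0],[0,0,0],[0,0,0],[0,0,0],[0,0,0]],"hand":[0,0,0,0,0,0,0]}'
python3 - <<'E'
from h import *
p,d=eyes.read_camera('side'); crop(p,200,100,360,240,4,'pics/s2c.png')
E
```

```text
t: 4.08
tcp_pos: [596.4, 18.7, 101.7]
eef_rot: [2.186, 0.08, -2.183]
contact_force: [-1.9, 1.4, 9.9]
gripper_width: -0.0
```

View pics/s2c.png

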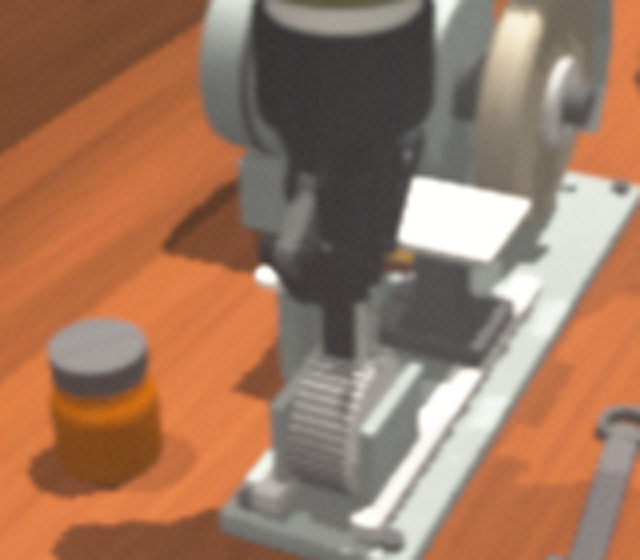

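The fingertip at crop (340,345) is on top of the wheel, pressing about 9.5 N. I'll finish this stroke, lift, return, and lift clear to check.

```bash
python3 -m handwheel '{"linear":[[0.3,-5,0],[0.6,-10,0],[0.9,-15,0],[1.1,-18,0],[1.1,-18,3],[1.1,-18,25],[0.5,0,40],[0,40,60],[0,90,80],[0,120,80],[0,120,80]],"rot":[[0,0,0],[0,0,0],[0,0,0],[0,0,0],[0,0,0],[0,0,0],[0,0,0],[0,0,0],[0,0,0],[0,0,0],[0,0,0]],"hand":[0,0,0,0,0,0,0,0,0,0,0]}'
python3 - <<'E'
from h import *
p,d=eyes.read_camera('side'); crop(p,220,90,350,200,5,'pics/s3c.png')
p,d=eyes.read_camera('top'); crop(p,295,100,495,240,4,'pics/t3c.png')
E
```

```text
t: 5.5
tcp_pos: [595.3, 143.5, 181.2]
eef_rot: [2.183, 0.088, -2.182]
contact_force: [0.3, -0.8, -0.6]
gripper_width: -0.1
```

View pics/s3c.png

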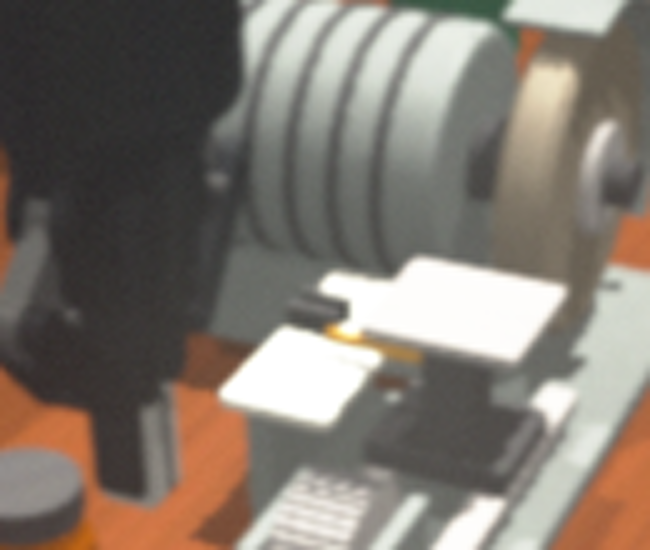

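View pics/t3c.png

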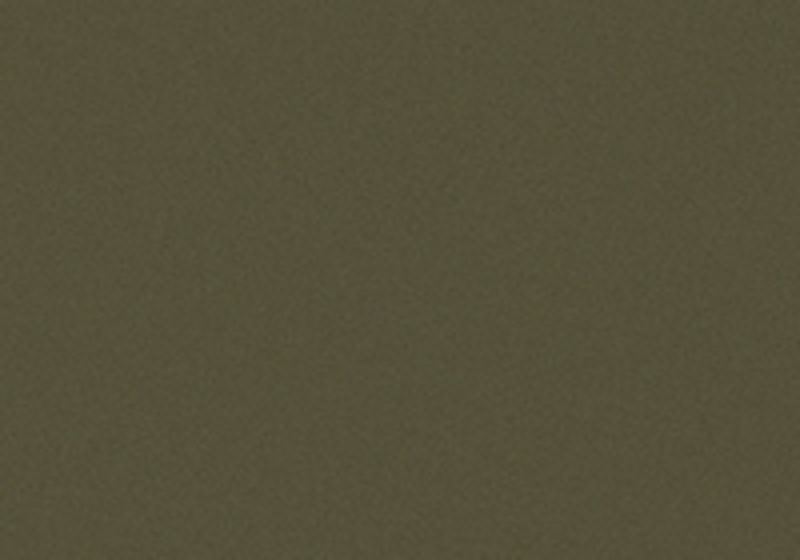

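```bash
cat >> h.py <<'E'
O=np.array([596.7,20.1,0]);_a=np.radians(3.9);G=np.array([[np.cos(_a),-np.sin(_a),0],[np.sin(_a),np.cos(_a),0],[0,0,1]])
def sc(x,y,z,ox,oy,k): return G.T@(at_z('side',ox+(x+.5)/k-.5,oy+(y+.5)/k-.5,z)-O)
E
python3 - <<'E'
from h import *
p=cv2.imread('pics/side0.png')[:,:,::-1]; crop(p,220,90,350,200,5,'pics/s0d.png')
E
```

```text
(no output)
```

View pics/s0d.png

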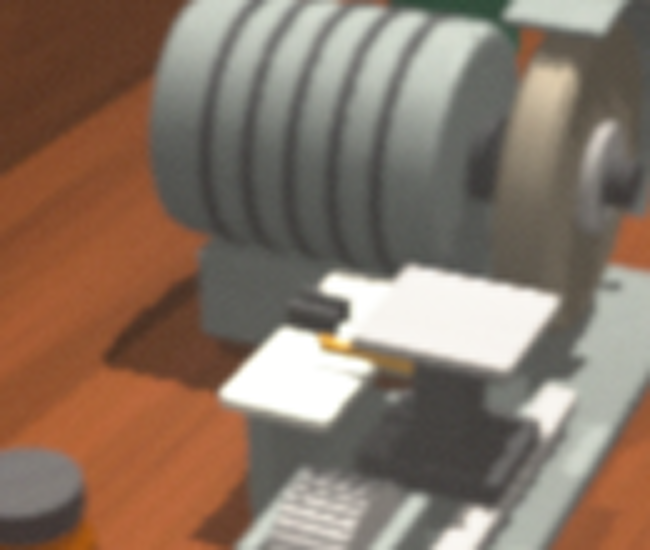

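```bash
python3 - <<'E'
from h import *
f=lambda x,y,z:sc(x,y,z,220,90,5).round(1)
print('table near-right corner',f(507,372,105),f(517,360,105),' far-right',f(558,298,105),f(566,288,105))
print('ptr',f(322,340,78),f(329,329,78)); print('rib',f(290,303,80),f(343,312,80),'plate near',f(222,395,68),f(285,327,68))
E
```

```text
table near-right corner [-34.2 -87.3 105. ] [-34.7 -97.4 105. ]  far-right [ -33.1 -151.7  105. ] [ -33.4 -161.2  105. ]
ptr [  63.5 -122.9   78. ] [  64.6 -132.7   78. ]
rib [  88.8 -143.8   80. ] [  63.7 -145.6   80. ] plate near [ 90.8 -79.8  68. ] [  91.  -142.3   68. ]
```

```bash
python3 - <<'E'
from h import *
s=env.get_state(); print(s['t'],s['tcp_pos'],s['contact_force'],s['joint_velocities'].round(3) if hasattr(s['joint_velocities'],'round') else s['joint_velocities'])
E
```

```text
5.6 [595.53018537 139.25902226 180.75493554] [-0.40219882 -0.71290694  0.00420221] [0.029 0.    0.016 0.005 0.003 0.001 0.005]
```

```bash
python3 -m handwheel '{"linear":[[0,-50,-20],[-1.2,-90,-45],[-1.2,-102,-65],[-1.2,-102,-75],[-1.2,-102,-78],[-1.2,-102,-80],[-1,-106,-80],[-0.7,-110,-80],[-0.4,-115,-80],[0,-120,-80],[0.3,-125,-80],[0.6,-130,-80],[0.9,-135,-80],[1.1,-138,-80],[1.1,-138,-77],[1.1,-138,-60],[0,-120,-40],[0,-70,-10],[0,-20,0],[0,0,0]],"rot":[[0,0,0],[0,0,0],[0,0,0],[0,0,0],[0,0,0],[0,0,0],[0,0,0],[0,0,0],[0,0,0],[0,0,0],[0,0,0],[0,0,0],[0,0,0],[0,0,0],[0,0,0],[0,0,0],[0,0,0],[0,0,0],[0,0,0],[0,0,0]],"hand":[0,0,0,0,0,0,0,0,0,0,0,0,0,0,0,0,0,0,0,0]}'
python3 - <<'E'
from h import *
p,d=eyes.read_camera('side'); crop(p,220,90,350,200,5,'pics/s4c.png')
E
```

```text
t: 8.1
tcp_pos: [596.6, 143.0, 183.2]
eef_rot: [2.188, 0.087, -2.18]
contact_force: [-0.3, -1.0, -0.1]
gripper_width: 0.1
```

View pics/s4c.png

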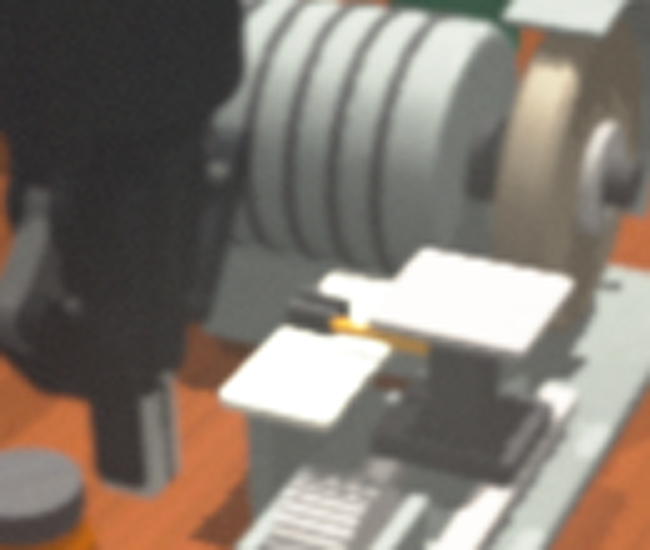

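```bash
python3 - <<'E'
from h import *
f=lambda x,y,z:sc(x,y,z,220,90,5).round(1)
print(f(524,352,105),f(573,279,105),f(336,321,78))
E
```

```text
[ -35.1 -104.4  105. ] [ -33.5 -169.8  105. ] [  64.7 -140.3   78. ]
```

```bash
python3 -m handwheel '{"linear":[[0,-50,-20],[-1.2,-90,-45],[-1.2,-102,-65],[-1.2,-102,-75],[-1.2,-102,-78],[-1.2,-102,-80],[-1,-106,-80],[-0.7,-110,-80],[-0.4,-115,-80],[0,-120,-80],[0.3,-125,-80],[0.6,-130,-80],[0.9,-135,-80],[1.1,-138,-80],[1.1,-138,-77],[1.1,-138,-60],[0,-120,-40],[0,-70,-10],[0,-20,0],[0,0,0]],"rot":[[0,0,0],[0,0,0],[0,0,0],[0,0,0],[0,0,0],[0,0,0],[0,0,0],[0,0,0],[0,0,0],[0,0,0],[0,0,0],[0,0,0],[0,0,0],[0,0,0],[0,0,0],[0,0,0],[0,0,0],[0,0,0],[0,0,0],[0,0,0]],"hand":[0,0,0,0,0,0,0,0,0,0,0,0,0,0,0,0,0,0,0,0]}'
python3 -m handwheel '{"linear":[[-20,50,10],[-40,100,20],[-60,150,20],[-80,200,20],[-100,240,20],[-100,240,20]],"rot":[[0,0,0],[0,0,0],[0,0,0],[0,0,0],[0,0,0],[0,0,0]],"hand":[0,0,0,0,0,0]}'
python3 - <<'E'
from h import *
p,d=eyes.read_camera('side'); crop(p,220,90,350,200,5,'pics/s5c.png')
p,d=eyes.read_camera('top'); crop(p,295,100,495,240,4,'pics/t5c.png')
E
```

```text
t: 10.65
tcp_pos: [596.6, 143.0, 183.2]
eef_rot: [2.187, 0.087, -2.18]
contact_force: [-1.0, -0.6, -0.5]
gripper_width: 0.1
t: 11.4
tcp_pos: [493.6, 382.4, 201.1]
eef_rot: [2.182, 0.088, -2.183]
contact_force: [0.3, -0.0, -0.2]
gripper_width: 0.2
```

View pics/s5c.png

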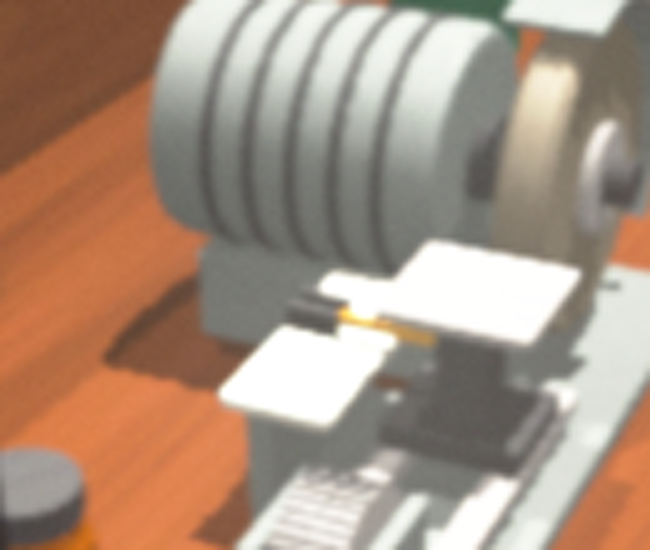

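View pics/t5c.png

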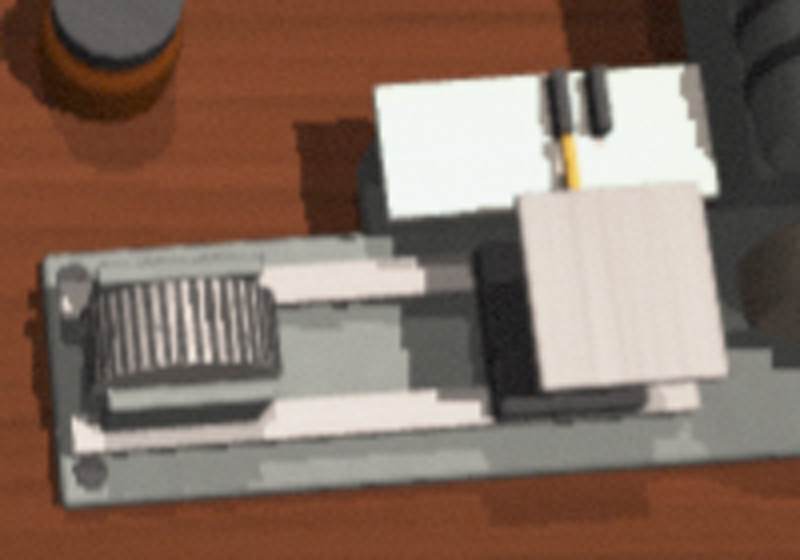

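The top view is clear. The pointer tip is at crop (567,140), level with the near rib whose end is at (563,136). The far rib's end is at (603,132).

```bash
python3 - <<'E'
from h import *
g=lambda x,y,z:(G.T@(tc(x,y,z)-O)).round(1)
print('table0',g(447,203,105),g(470,392,105),g(625,188,105),g(655,380,105));print('table',g(518,198,105),g(543,389,105),g(697,184,105),g(727,375,105))
print('ptr0',g(502,145,78),g(507,193,78),'ptr',g(568,140,78),g(573,187,78),'rib',g(557,72,80),g(563,136,80),g(598,68,80),g(603,132,80))
p=cv2.imread('pics/t5c.png'); cv2.imwrite('pics/t5d.png',cv2.resize(p[50:210,480:680],None,fx=4,fy=3.7,interpolation=cv2.INTER_CUBIC))
E
```

```text
table0 [ 32.9 -91.1 105. ] [-34.1 -90.6 105. ] [  33.7 -153.1  105. ] [ -34.6 -153.6  105. ]
table [  32.9 -115.8  105. ] [ -34.9 -115.3  105. ] [  33.3 -178.1  105. ] [ -34.7 -178.1  105. ]
ptr0 [  61.  -121.1   78. ] [  42.9 -120.5   78. ] ptr [  61.1 -145.1   78. ] [  43.3 -144.5   78. ] rib [  86.6 -143.9   80. ] [  62.1 -142.8   80. ] [  87. -159.   80.] [  62.5 -157.4   80. ]
```

View pics/t5d.png

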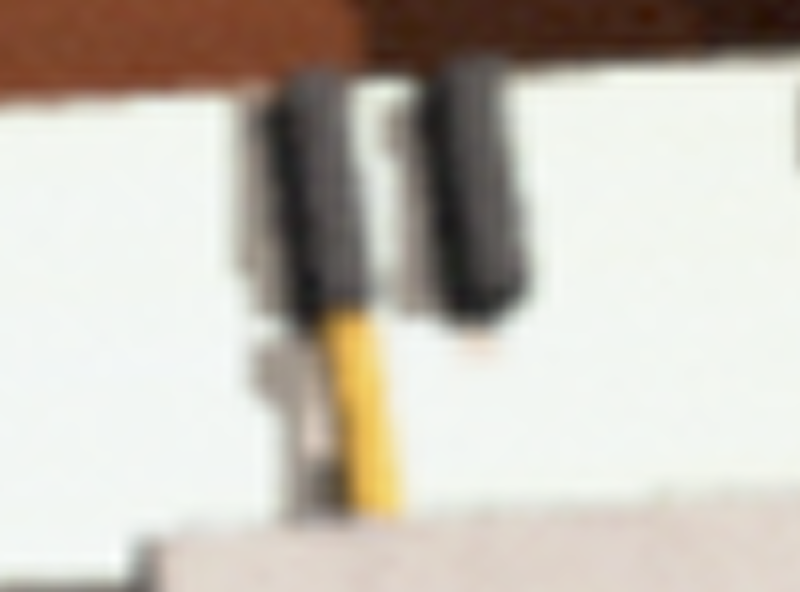

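Three 36 mm strokes moved the rest 24.7 mm, matching the stated ratio with no slip. About 5.7 mm remains, so I need about 25 mm of rim.

```bash
python3 -m handwheel '{"linear":[[15,-50,-5],[35,-110,-10],[55,-170,-15],[75,-230,-25],[90,-290,-40],[99,-335,-60],[99,-347,-80],[99,-347,-92],[99,-347,-97],[99,-347,-100],[99,-347,-100],[99.3,-351,-100],[99.6,-355,-100],[99.9,-359,-100],[100.2,-363,-100],[100.5,-367,-100],[100.7,-370,-100],[100.8,-372,-100],[100.8,-372,-97],[100.8,-372,-80]],"rot":[[0,0,0],[0,0,0],[0,0,0],[0,0,0],[0,0,0],[0,0,0],[0,0,0],[0,0,0],[0,0,0],[0,0,0],[0,0,0],[0,0,0],[0,0,0],[0,0,0],[0,0,0],[0,0,0],[0,0,0],[0,0,0],[0,0,0],[0,0,0]],"hand":[0,0,0,0,0,0,0,0,0,0,0,0,0,0,0,0,0,0,0,0]}'
python3 -m handwheel '{"linear":[[-1,12,20],[-5,55,50],[-25,110,70],[-45,170,80],[-65,230,80],[-85,290,80],[-100,340,80],[-101,372,80],[-101,372,80],[-101,372,80]],"rot":[[0,0,0],[0,0,0],[0,0,0],[0,0,0],[0,0,0],[0,0,0],[0,0,0],[0,0,0],[0,0,0],[0,0,0]],"hand":[0,0,0,0,0,0,0,0,0,0]}'
python3 - <<'E'
from h import *
p,d=eyes.read_camera('side'); crop(p,220,90,350,200,5,'pics/s6c.png')
p,d=eyes.read_camera('top'); cv2.imwrite('pics/t6.png',p[:,:,::-1]); crop(p,295,100,495,240,4,'pics/t6c.png')
p=cv2.imread('pics/t6c.png'); cv2.imwrite('pics/t6d.png',cv2.resize(p[50:210,480:680],None,fx=4,fy=3.7,interpolation=cv2.INTER_CUBIC))
E
```

```text
t: 14.0
tcp_pos: [596.5, 7.5, 121.2]
eef_rot: [2.183, 0.081, -2.185]
contact_force: [0.7, 0.5, 0.8]
gripper_width: -0.0
t: 15.25
tcp_pos: [495.8, 378.0, 201.5]
eef_rot: [2.185, 0.079, -2.184]
contact_force: [-0.7, 1.1, -0.7]
gripper_width: -0.1
```

View pics/t6d.png

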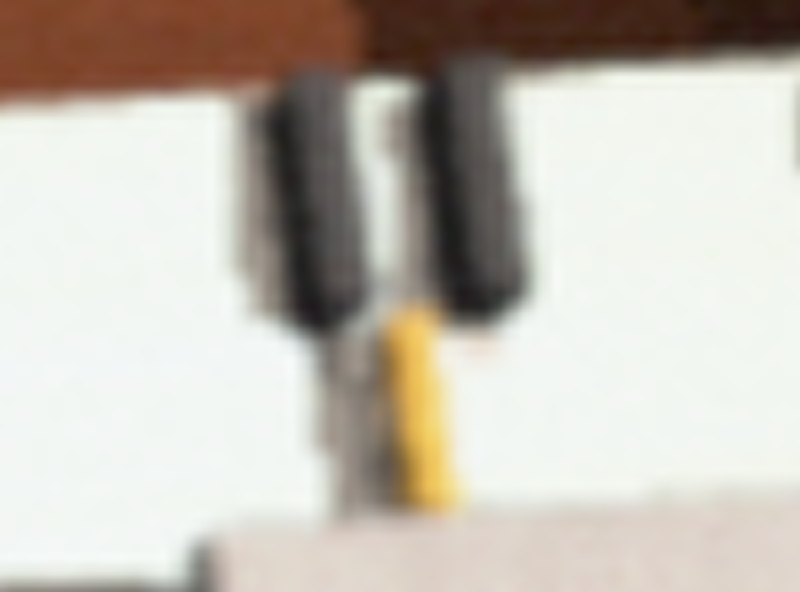

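View pics/t6c.png

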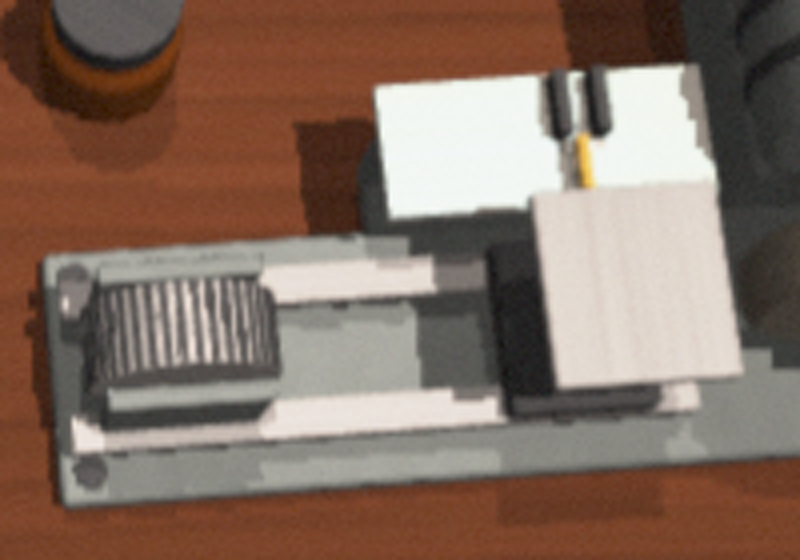

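View pics/s6c.png

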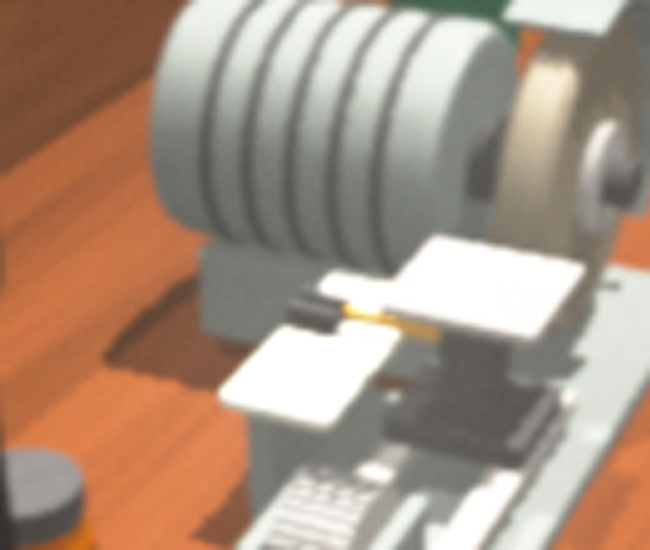

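```bash
python3 - <<'E'
from h import *
g=lambda x,y,z:(G.T@(tc(480+(x+.5)/4-.5,50+(y+.5)/3.7-.5,z)-O)).round(2)
print('rib right edges at z80 (y200)',g(360,200,80),g(518,200,80),'y290',g(367,290,80),g(527,285,80))
print('rib left base z68',g(277,200,68),g(432,200,68))
print('ptr edges',g(388,335,78),g(440,335,78),g(405,480,78),g(456,480,78))
f=lambda x,y,z:sc(x,y,z,220,90,5).round(1)
print('table',[(G.T@(tc(*c,105)-O)).round(1) for c in ((532,197),(557,388),(714,183),(742,374))], f(585,266,105))
E
```

```text
rib right edges at z80 (y200) [  74.16 -146.86   80.  ] [  73.08 -161.09   80.  ] y290 [  64.92 -146.24   80.  ] [  64.33 -160.69   80.  ]
rib left base z68 [  78.81 -143.41   68.  ] [  77.73 -157.62   68.  ]
ptr edges [  60.83 -148.19   78.  ] [  60.47 -152.87   78.  ] [  45.99 -147.7    78.  ] [  45.64 -152.27   78.  ]
table [array([  32.9, -120.6,  105. ]), array([ -34.9, -120.1,  105. ]), array([  33.2, -184. ,  105. ]), array([ -34.7, -183.2,  105. ])] [ -34.5 -182.9  105. ]
```

The pointer is between the ribs: crop 387–440, gap about 368–470. Edge measurements put it 0.5–1.5 mm short of mid, and the stone gap also looks slightly over 6 mm. A short trim of about 4 mm of rim should centre it.

```bash
python3 -m handwheel '{"linear":[[15,-50,-5],[35,-110,-10],[55,-170,-15],[75,-230,-25],[90,-290,-40],[99,-340,-60],[100,-356,-80],[100,-356,-92],[100,-356,-97],[100,-356,-100],[100,-356,-100],[100.1,-357,-100],[100.1,-358,-100],[100.2,-359,-100],[100.3,-360,-100],[100.3,-360,-100],[100.3,-360,-97],[100.3,-360,-80]],"rot":[[0,0,0],[0,0,0],[0,0,0],[0,0,0],[0,0,0],[0,0,0],[0,0,0],[0,0,0],[0,0,0],[0,0,0],[0,0,0],[0,0,0],[0,0,0],[0,0,0],[0,0,0],[0,0,0],[0,0,0],[0,0,0]],"hand":[0,0,0,0,0,0,0,0,0,0,0,0,0,0,0,0,0,0]}'
python3 -m handwheel '{"linear":[[-1,12,20],[-5,55,50],[-25,110,70],[-45,170,80],[-65,230,80],[-85,290,80],[-100,340,80],[-100,360,80],[-100,360,80],[-100,360,80]],"rot":[[0,0,0],[0,0,0],[0,0,0],[0,0,0],[0,0,0],[0,0,0],[0,0,0],[0,0,0],[0,0,0],[0,0,0]],"hand":[0,0,0,0,0,0,0,0,0,0]}'
python3 - <<'E'
from h import *
p,d=eyes.read_camera('side'); cv2.imwrite('pics/s7.png',p[:,:,::-1])
p,d=eyes.read_camera('top'); cv2.imwrite('pics/t7.png',p[:,:,::-1]); crop(p,295,100,495,240,4,'pics/t7c.png')
p=cv2.imread('pics/t7c.png'); cv2.imwrite('pics/t7d.png',cv2.resize(p[50:210,480:680],None,fx=4,fy=3.7,interpolation=cv2.INTER_CUBIC))
E
```

```text
t: 17.6
tcp_pos: [595.7, 20.1, 121.2]
eef_rot: [2.183, 0.082, -2.185]
contact_force: [0.3, -0.6, -0.3]
gripper_width: -0.1
t: 18.85
tcp_pos: [496.8, 376.6, 201.1]
eef_rot: [2.186, 0.076, -2.185]
contact_force: [0.5, -0.5, 0.3]
gripper_width: 0.2
```

View pics/t7d.png

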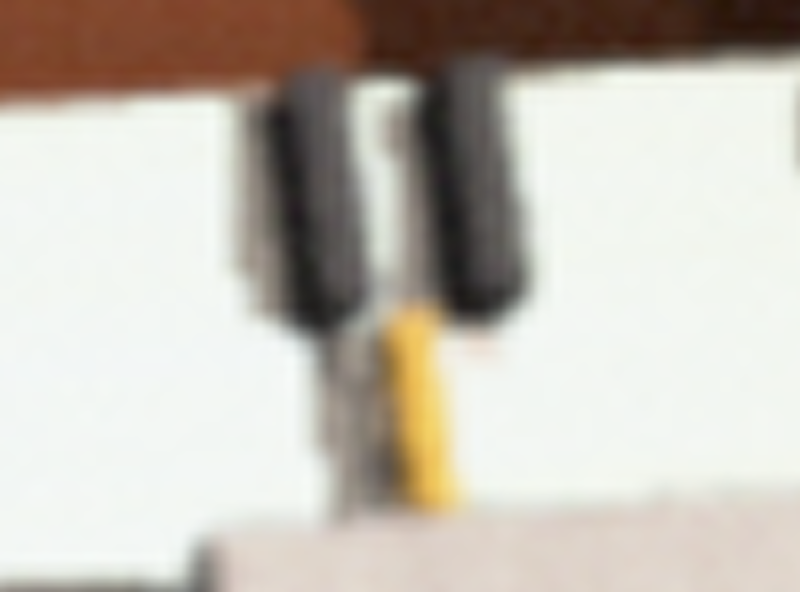

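View pics/t7.png

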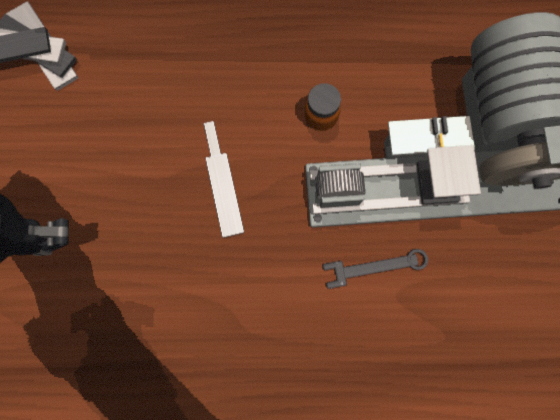

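View pics/s7.png

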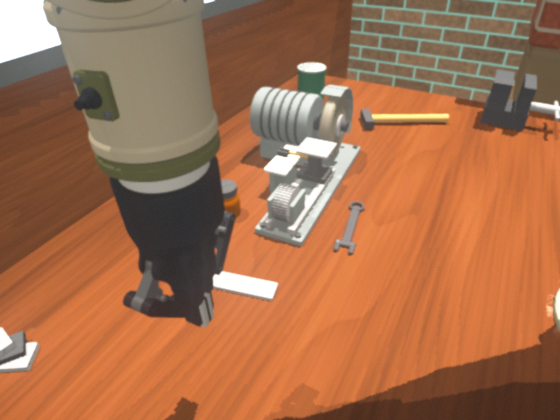

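```bash
python3 - <<'E'
from h import *
a=cv2.cvtColor(cv2.imread('pics/t6.png'),cv2.COLOR_BGR2GRAY).astype(np.float32);b=cv2.cvtColor(cv2.imread('pics/t7.png'),cv2.COLOR_BGR2GRAY).astype(np.float32)
for n,(x0,y0,x1,y1) in {'rest':(415,130,485,210),'wheel':(318,168,364,196),'plate':(390,110,430,150)}.items():
    A=a[y0:y1,x0:x1];B=b[y0:y1,x0:x1]; print(n,cv2.phaseCorrelate(A,B,cv2.createHanningWindow(A.shape[::-1],cv2.CV_32F)),np.abs(A-B).mean())
E
```

```text
rest ((0.015612236873764118, -0.044198112206842666), 0.9671922011507882) 1.6421429
wheel ((-0.02043940613046047, -1.4524304506154593), 0.9965767211384243) 6.7251554
plate ((-0.07692076863608932, -0.20172818999246545), 0.9707492429018021) 0.28165066
```

```bash
python3 - <<'E'
import cv2,numpy as np
ims=[cv2.imread(f'pics/{n}.png') for n in('top0','t6','t7')]
cv2.imwrite('pics/w.png',np.vstack([cv2.resize(i[160:205,305:405],None,fx=4.4,fy=4.4,interpolation=cv2.INTER_CUBIC) for i in ims]))
E
```

```text
(no output)
```

View pics/w.png

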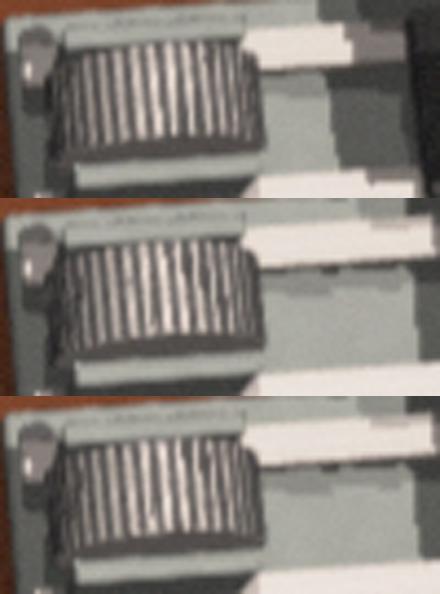

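The trim barely turned the wheel and the rest did not move. I'll repeat it slightly longer, with settling time and readings in between.

```bash
python3 -m handwheel '{"linear":[[15,-50,-5],[35,-110,-10],[55,-170,-15],[75,-230,-25],[90,-290,-40],[99,-340,-60],[99,-353,-80],[99,-353,-90],[99,-353,-90],[99,-353,-97],[99,-353,-100],[99,-353,-100],[99,-353,-100]],"rot":[[0,0,0],[0,0,0],[0,0,0],[0,0,0],[0,0,0],[0,0,0],[0,0,0],[0,0,0],[0,0,0],[0,0,0],[0,0,0],[0,0,0],[0,0,0]],"hand":[0,0,0,0,0,0,0,0,0,0,0,0,0]}'
python3 -m handwheel '{"linear":[[0.2,-2,0],[0.4,-4,0],[0.5,-6,0],[0.5,-6,0],[0.5,-6,0]],"rot":[[0,0,0],[0,0,0],[0,0,0],[0,0,0],[0,0,0]],"hand":[0,0,0,0,0]}'
```

```text
t: 20.58
tcp_pos: [595.9, 26.6, 102.0]
eef_rot: [2.186, 0.081, -2.182]
contact_force: [-0.9, 0.7, 11.1]
gripper_width: -0.1
t: 21.2
tcp_pos: [596.3, 20.4, 102.0]
eef_rot: [2.186, 0.081, -2.182]
contact_force: [-2.4, -0.2, 10.5]
gripper_width: 0.2
```

```bash
python3 -m handwheel '{"linear":[[0,0,2],[0,0,4],[0,0,10],[0,0,25],[-5,40,50],[-25,100,70],[-45,160,80],[-65,220,80],[-85,280,80],[-100,335,80],[-100,359,80],[-100,359,80],[-100,359,80]],"rot":[[0,0,0],[0,0,0],[0,0,0],[0,0,0],[0,0,0],[0,0,0],[0,0,0],[0,0,0],[0,0,0],[0,0,0],[0,0,0],[0,0,0],[0,0,0]],"hand":[0,0,0,0,0,0,0,0,0,0,0,0,0]}'
python3 - <<'E'
from h import *
p,d=eyes.read_camera('side'); cv2.imwrite('pics/s8.png',p[:,:,::-1]); crop(p,220,90,350,200,5,'pics/s8c.png')
p,d=eyes.read_camera('top'); cv2.imwrite('pics/t8.png',p[:,:,::-1]); crop(p,295,100,495,240,4,'pics/t8c.png')
p=cv2.imread('pics/t8c.png'); cv2.imwrite('pics/t8d.png',cv2.resize(p[50:210,480:680],None,fx=4,fy=3.7,interpolation=cv2.INTER_CUBIC))
a=cv2.cvtColor(cv2.imread('pics/t7.png'),cv2.COLOR_BGR2GRAY).astype(np.float32);b=cv2.cvtColor(cv2.imread('pics/t8.png'),cv2.COLOR_BGR2GRAY).astype(np.float32)
x0,y0,x1,y1=(415,130,485,210);A=a[y0:y1,x0:x1];B=b[y0:y1,x0:x1]; print(cv2.phaseCorrelate(A,B,cv2.createHanningWindow(A.shape[::-1],cv2.CV_32F)),np.abs(A-B).mean())
E
```

```text
t: 22.82
tcp_pos: [496.4, 376.5, 181.0]
eef_rot: [2.185, 0.076, -2.185]
contact_force: [0.3, -0.9, 0.0]
gripper_width: 0.1
((0.9751243153210609, -0.003126497591360078), 0.9302714430623584) 5.9375
```

View pics/t8d.png

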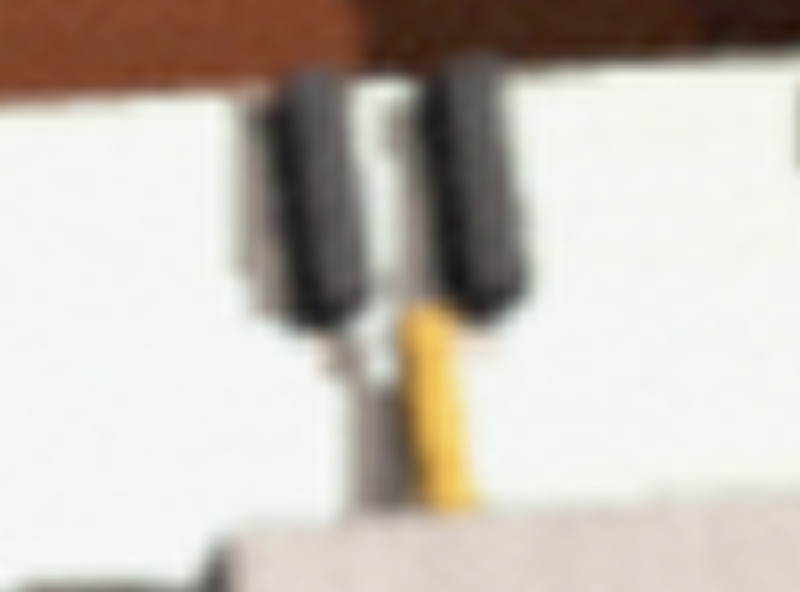

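View pics/s8c.png

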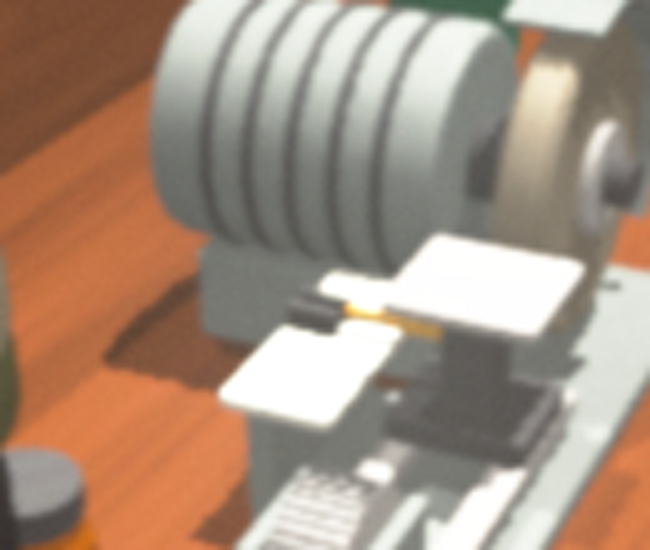

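View pics/t8c.png

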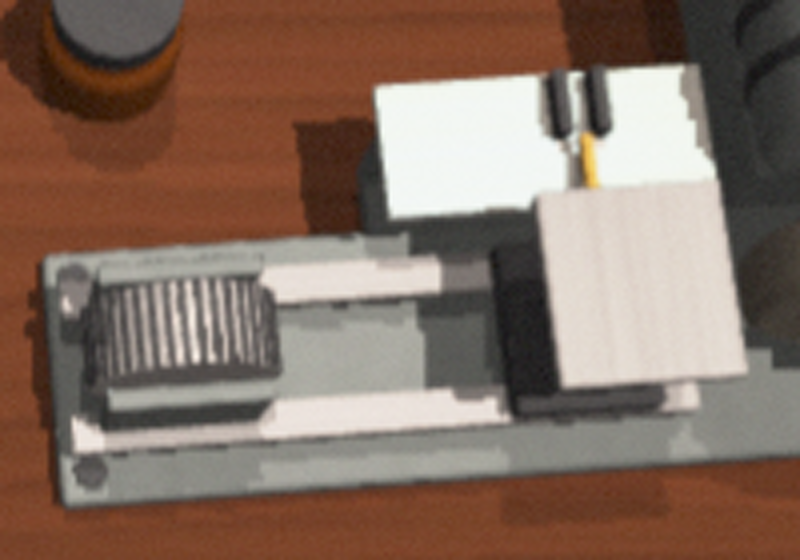

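The pointer spans x 403–458 in the enlarged picture. That puts it at grinder y ≈ -151.9, against a mark estimate of -151.2 to -152. The hand is far away and nothing else has moved, so I'm handing in.

```bash
python3 - <<'E'
from rig import env
s=env.get_state(); print(s['t'],s['contact_force'])
print(env.hand_in())
E
```

```text
22.925 [-0.08862175 -0.51956915  0.01396487]
the job is handed in; nothing more can be done
None
```

I rolled the adjuster wheel towards the stone with the shut fingertip, and the brass pointer now stands between the two ribs of the gauge mark. It took three full strokes, one shorter stroke and two small trims, at about 10 N whenever I read the force while pressing. I handed the job in at 22.9 s.

- **Pointer:** the last top picture puts it at grinder y ≈ -151.9 mm, against -151.2 to -152 for the middle of the mark. That is within about 1 mm, and the allowance is 2.5 mm either way.
- **Hand:** it finished well clear of the grinder, with no contact force beyond sensor noise. I saw no change in the blank, spanner or jar.
- **Trim that did nothing:** the first trim barely turned the wheel and did not move the rest. I repeated it with settling time, which moved the rest about 1.35 mm.
- **Check that disagreed:** the gap from the table edge to the stone comes out at about 7 mm, where 6 mm is expected. That is within the 2 mm calibration, so I went by the pointer and ribs.

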